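# Pile angle brackets on the support stand, bends alternating

### The job

Pile the three steel angle brackets on the head of the support stand: the narrowest at the bottom, then the medium one, then the widest. Lay each one level with the middle of its long flange over the head and its short flange hanging down, with the bends on alternate sides so that the pile balances and the brackets lie flat on one another. The height of the head is set differently each time, so feel for it and set each part down gently, without letting it drop, and leave the paint tin, the tape roll and the scissors where they are.

Things in the scene. Friction and masses are not known exactly. Their poses are not given: they have to be found in the camera images.
- stand: Fixed stand: foot 110 x 100 x 10 mm (x, y, z), round column, and on it the head, a flat round disc centred over the foot, 40 mm across, 16 mm thick. Origin: centre of the foot's underside, on the bench; z up. The head's top is 78 to 123 mm above the bench: not measured, different each time; clamped, firm to a gentle touch. The pile may point any way.
- narrow: Steel angle bracket, L section 8 mm thick, 46 mm wide, about 0.39 kg. Origin: centre of the long flange's inner (lower) face; +x along it to the bend, y across the width, +z out of its outer face (at z = 8). Long flange x = -43 to 43 mm; short flange x = 35 to 43, down to z = -48. Mass centre at x = 14. Can be gripped by the side edges of the long flange.
- medium: Bracket like the narrow one (same lengths, thickness and frame) but 52 mm wide, about 0.43 kg.
- wide: Bracket like the narrow one (same lengths, thickness and frame) but 58 mm wide, about 0.49 kg.
- narrow_bend (a point): Middle of the bent end of the narrow bracket (x = 43, y = 0, z = 4 mm in its frame). All three brackets start standing on the bench like tents, on the free edges of both flanges, bend up: the long flange slopes 32 degrees and faces roughly towards the robot, the bend on its far side, about 50 mm above the bench.
- medium_bend (a point): Middle of the bent end of the medium bracket: x = 43, y = 0, z = 4 mm in its frame.
- wide_bend (a point): Middle of the bent end of the wide bracket: x = 43, y = 0, z = 4 mm in its frame.
- tin: Bystander: closed paint tin, 60 mm across, 62 mm high, origin under its centre.
- tape: Bystander: roll of black tape lying flat, 92 mm across, 47 mm high, origin under its centre.
- scissors: Bystander: scissors with orange handles lying flat, about 210 mm long, 12 mm high, origin near the pivot, x along the blades.
Not all that is in view belongs to the job. Of the things shaped like the stand, the dark steel one is meant.

How it is judged:
By the outcome, as a careful person would: the job done as asked, in the order asked, and still so for the second after the job is handed in, with the robot touching nothing.
It also fails if it takes over 67 s, if anything falls off the work surface, if the arm or the gripper's body presses on something with over 40 N, if the wrist force passes 120 N, or if a joint passes its speed limit or range.

### The arm

A 6-joint arm with a two-finger parallel gripper is mounted at the origin on the work surface. World frame = base frame: x ahead of the robot, y to its left, z up, the work surface at z = 0. Lengths are in m, angles in rad, forces in N, time in s.
With the tool pointing down it reaches from about 0.25 to 0.775 m from the base axis. Payload 4 kg.
Tool frame: the origin (TCP) lies midway between the tips of the shut fingers; the grasp point (between the pads) lies 19 mm behind it; z points along the fingers, y is the line along which they close (so a half turn about z gives the same grasp; the last joint's range is limited). The gripper opens to 94 mm and grips with 3 to 60 N. Pads are 16 mm wide; open, the fingers measure 119 mm over their backs; the gripper's body (75 mm by 177 mm) begins 78 mm behind the grasp point.
Start: joints at [1.002, 0.087, 1.371, -0, 1.684, -0.103], TCP at [0.247, 0.491, 0.206] pointing down, gripper open.
Joint ranges: [-3.1, 3.1], [-0.76, 2.03], [0.27, 2.55], [-1.08, 4.22], [0.17, 2.65], [-2.57, 2.57]. Speed limits (rad/s): [2.79, 2.79, 3.14, 3.14, 3.14, 3.14].

### API

Orientations are given as [roll, pitch, yaw] about the fixed x, y, z axes, in that order (R = Rz(yaw) Ry(pitch) Rx(roll)).
In Python, from bench import get_obs, snapshot, close_job gives the robot as it stands. The module is installed in compiled form; this text tells all that it offers.
- The arm moves only by the tool drive_tool, never from a script. Its argument "commands" is a list of rows, each a list of 6 numbers: the shift along the tool's x, y, z in units of 0.04 m (1.0 is 0.04 m), then the turn, a rotation vector about the tool's x, y, z in units of 0.1 rad (1.0 is 0.1 rad). In form: [[dx, dy, dz, wx, wy, wz], ...]. A call has 1 to 20 rows; each row shifts and turns the commanded pose from where the row before left it, along the tool's axes as they then stand; what a row does not reach is not made up. A row lasts 1/8 s, in which the tool goes at most 62.5 mm and 10.7 degrees, less where a joint would pass 70% of its speed; a pose out of reach is approached as far as the arm can. A call with a number of a shift or a turn outside -1 to 1 is refused whole. A call with a gripper value outside its range is refused whole. "gripper" is the closure, from 0 (fully open) to 1 (shut), set as the call begins (left out, the last holds). The fingers move at their own pace and stop on an object; the grip force is fixed at half the most. Time passes only in rows, so rows that do not move let the fingers close. It gives the time, the measured TCP pose, the force, the opening and the grip force at its end, in the units of the state.
- get_obs(): the state, without advancing time (a new reading comes with each control period).
- snapshot(name): name is "side" or "top"; returns a dict with "image" (420x560x3 uint8, blue, green, red), "range_z" (420x560 float32, m along the optical axis (not along the pixel's ray), 0 where there is no reading), "fx", "fy", "cx", "cy" (pixels), "rvec" (rotation vector, rad) and "tvec" (3), from world to camera coordinates, as OpenCV has them. Camera axes: x right, y down, z forward; pixel columns grow to the right and rows downward; lengths in m; the calibration is good to about 2 mm. A picture is of the moment at which its call begins.
- close_job(): hands the job in; it is judged then, once.
The state is a dict: "time": time; "joint_positions": joint angles; "qvel": joint speeds; "joint_torque": joint torques, N m; "tool_pos": TCP position; "ee_rot": TCP orientation; "wrist_force": force on the tool from outside, world axes, zero at the start; "wrist_torque": the same for the moment, N m; "width": finger opening in m; "finger_force": force on a finger pad.
Only numpy, scipy, OpenCV 4.12 (cv2) and the standard library are available. Lean on these libraries where they do the work, as an engineer would, in place of code of your own. Each camera call takes 0.05 s, during which the arm holds its last target. There are 200 camera calls.

## Working session

There is one attempt and no reset: what is moved stays moved. The work goes in short steps, Python scripts to look and compute and a tool call to move; the robot and the scene stay as the last step left them, time stands still between calls to the robot, and variables do not carry over. Pictures are saved under pics/ and viewed, at most 10 in all, crops included, and the job is handed in when it is done.

Besides the shell and the picture viewer there is one more tool, called after "Request:" as a command line: name --pt "numbers of a row" for each row, then --argument value for the rest. drive_tool: Moves the arm, as the interface text tells. Its arguments: {"type":"object","properties":{"commands":{"type":"array"},"gripper":{"type":"number"}},"required":["commands"]}

```bash
mkdir -p pics; cat > h.py <<'E'
import numpy as np, cv2
from bench import get_obs, snapshot, close_job
def snap(n):
    s=snapshot(n); R=cv2.Rodrigues(np.array(s["rvec"],float))[0]; t=np.array(s["tvec"],float).ravel()
    z=s["range_z"]; v,u=np.mgrid[:420,:560]
    c=np.stack([(u-s["cx"])/s["fx"]*z,(v-s["cy"])/s["fy"]*z,z],-1)
    P=(c-t)@R; P[z==0]=np.nan
    s["P"]=P; s["R"]=R; s["t"]=t
    return s
E
python3 - <<'E'
from h import *
o=get_obs(); print({k:np.round(v,3) for k,v in o.items()})
for n in("side","top"):
    s=snap(n); cv2.imwrite(f"pics/{n}0.png",s["image"]); np.savez(f"{n}0.npz",P=s["P"],image=s["image"],R=s["R"],t=s["t"])
    print(n,-s["R"].T@s["t"],s["fx"])
E
```

```text
{'time': np.float64(0.0), 'joint_positions': array([ 1.002,  0.088,  1.372, -0.   ,  1.684, -0.103]), 'qvel': array([ 0.   ,  0.   , -0.001, -0.   ,  0.   ,  0.001]), 'joint_torque': array([ 0.0000e+00, -3.4018e+01, -3.0242e+01,  7.2000e-02,  3.3000e-02,
       -0.0000e+00]), 'tool_pos': array([0.247, 0.491, 0.204]), 'ee_rot': array([-3.139, -0.   ,  2.676]), 'wrist_force': array([-0.246, -0.065, -0.024]), 'wrist_torque': array([0.003, 0.054, 0.003]), 'finger_force': np.float64(0.0), 'width': np.float64(0.094)}
side [ 0.3154977  -0.82467066  0.6395361 ] 413.5743914637857
top [0.34316395 0.0385323  1.40323241] 513.5955395540105
```

View pics/side0.png

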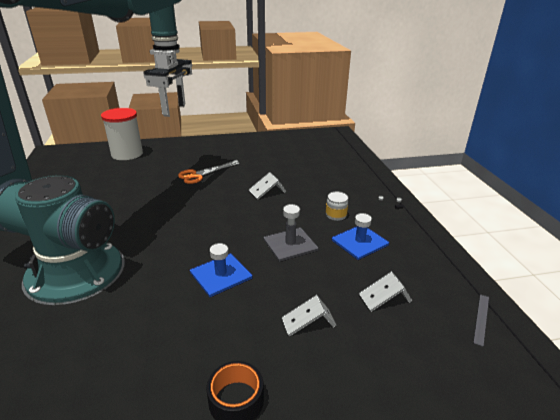

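View pics/top0.png

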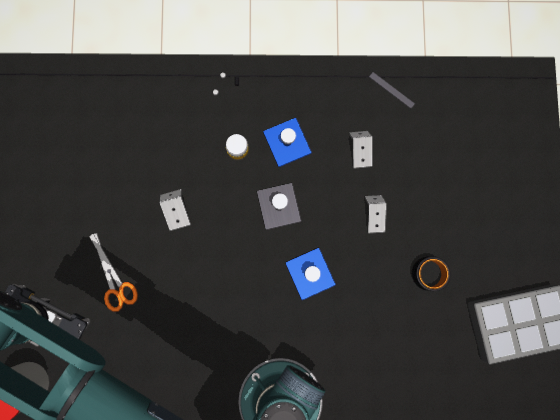

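Top view: things shaped like the stand are at (279,206) grey, (287,140) blue and (312,273) blue. The grey one at (279,206) is the dark steel stand. Brackets are at (175,210), (362,150) and (376,215). I'll confirm the stand in a crop and measure.

```bash
cat > m.py <<'E'
from h import *
T=np.load("top0.npz"); S=np.load("side0.npz")
a=cv2.resize(T["image"][100:310,150:400],None,fx=3,fy=2.8 if 0 else 3,interpolation=cv2.INTER_CUBIC)[:600]
cv2.imwrite("pics/crop.png",cv2.resize(a,(714,600)))
def pts(D,c,r):
    P=D["P"].reshape(-1,3); im=D["image"].reshape(-1,3).astype(int)
    m=(np.hypot(P[:,0]-c[0],P[:,1]-c[1])<r)&(P[:,2]>.004)
    return P[m],im[m]
for name,(u,v) in dict(A=(175,210),B=(362,150),C=(376,215)).items():
    c=T["P"][v,u]; print(name,"seed",np.round(c,4))
    for tag,D in(("top",T),("side",S)):
        p,im=pts(D,c,.075)
        best=None; rng=np.random.default_rng(0)
        for _ in range(400):   # RANSAC for long flange plane
            q=p[rng.choice(len(p),3,False)]; n=np.cross(q[1]-q[0],q[2]-q[0]); n/=np.linalg.norm(n)+1e-12; n*=np.sign(n[2])
            if not .75<n[2]<.93: continue
            k=abs((p-q[0])@n)<.003
            if best is None or k.sum()>best.sum(): best=k
        q=p[best]; m=q.mean(0); n=np.linalg.svd(q-m)[2][2]; n*=np.sign(n[2])
        up=np.array([0,0,1])-n[2]*n; up/=np.linalg.norm(up); sd=np.cross(n,up)
        uv=np.stack([(q-m)@up,(q-m)@sd],-1).astype(np.float32)
        rc=cv2.minAreaRect(uv*1000)
        # area-based size, moments
        L,W=sorted(rc[1])[::-1]
        ctr=m+up*rc[0][0]/1000+sd*rc[0][1]/1000
        bx=cv2.boxPoints(rc)/1000; d=bx[1]-bx[0]; e=bx[2]-bx[1]; l=d if np.hypot(*d)>np.hypot(*e) else e
        l=l*np.sign(l[0]); ax=l[0]*up+l[1]*sd; ax/=np.linalg.norm(ax)
        res=np.std((q-m)@n)
        print(tag,len(q),"n",np.round(n,3),"tilt",np.degrees(np.arccos(n[2])).round(1),"LW",round(L,1),round(W,1),"ctr",np.round(ctr,4),"ax",np.round(ax,3),"yaw",np.degrees(np.arctan2(ax[1],ax[0])).round(1),"yawn",np.degrees(np.arctan2(-n[1],-n[0])).round(1),"zmax",np.nanmax(p[:,2]).round(4),"res",res.round(5))
for nm,(u,v) in dict(stand=(279,206),bl1=(287,138),bl2=(312,273)).items():
    c=T["P"][v,u]
    for tag,D in(("top",T),("side",S)):
        p,im=pts(D,c,.1); k=(im.min(1)>120)&(p[:,2]>.05); h=p[k]; hz=np.median(h[h[:,2]>h[:,2].max()-.012][:,2]); h=h[abs(h[:,2]-hz)<.004]
        print(nm,tag,"head",np.round((h.min(0)+h.max(0))/2,4),h.mean(0).round(4),"ext",np.ptp(h,0).round(4),hz.round(4))
for nm,(u,v) in dict(tin=(237,146),tape=(415,273)).items(): print(nm,T["P"][v,u].round(3))
print("bench z",np.nanmedian(T["P"][180:200,320:340,2]),np.nanmedian(S["P"][320:340,120:180,2]))
E
python3 m.py
```

```text
A seed [0.5011 0.2813 0.0329]
top 495 n [-0.504 -0.151  0.85 ] tilt 31.8 LW 93.7 82.3 ctr [0.4923 0.278  0.0281] ax [0.813 0.247 0.526] yaw 16.9 yawn 16.6 zmax 0.055 res 0.00162
side 319 n [-0.503 -0.14   0.853] tilt 31.5 LW 87.1 63.7 ctr [0.4937 0.2803 0.0284] ax [0.812 0.263 0.522] yaw 17.9 yawn 15.6 zmax 0.0511 res 0.0013
B seed [ 0.667  -0.2253  0.0292]
top 410 n [-0.506 -0.044  0.862] tilt 30.5 LW 92.6 91.4 ctr [ 0.6614 -0.2349  0.0277] ax [ 0.11  -0.994  0.014] yaw -83.7 yawn 4.9 zmax 0.0559 res 0.00158
side 835 n [-0.521 -0.06   0.851] tilt 31.6 LW 85.7 54.5 ctr [ 0.6633 -0.2281  0.029 ] ax [0.848 0.081 0.524] yaw 5.5 yawn 6.6 zmax 0.0529 res 0.00126
C seed [ 0.4878 -0.2594  0.0279]
top 388 n [-0.512 -0.065  0.856] tilt 31.1 LW 103.1 94.8 ctr [ 0.4794 -0.2673  0.0267] ax [-0.081  0.996  0.027] yaw 94.6 yawn 7.2 zmax 0.0567 res 0.00158
side 796 n [-0.52  -0.047  0.853] tilt 31.4 LW 85.9 49.3 ctr [ 0.4818 -0.2625  0.029 ] ax [0.852 0.042 0.521] yaw 2.8 yawn 5.2 zmax 0.0529 res 0.00123
stand top head [0.5165 0.0037 0.1095] [0.516  0.004  0.1095] ext [0.039  0.0382 0.0079] 0.1095
stand side head [5.169e-01 1.000e-04 1.093e-01] [5.165e-01 5.000e-04 1.098e-01] ext [0.0386 0.0416 0.0062] 0.1097
bl1 top head [ 0.6959 -0.0203  0.0771] [ 0.6952 -0.0191  0.077 ] ext [0.0381 0.0375 0.0079] 0.0771
bl1 side head [ 0.6967 -0.0217  0.0773] [ 0.6961 -0.0228  0.0775] ext [0.0383 0.0411 0.0073] 0.0775
bl2 top head [ 0.332  -0.0799  0.0775] [ 0.3327 -0.0801  0.0776] ext [0.038  0.0366 0.0079] 0.0775
bl2 side head [ 0.3337 -0.0819  0.0772] [ 0.3333 -0.0835  0.0777] ext [0.0379 0.0396 0.0069] 0.0776
tin [0.669 0.115 0.062]
tape [ 0.332 -0.357  0.039]
bench z -0.00044558915921925 -0.00034291371858864803
```

View pics/crop.png

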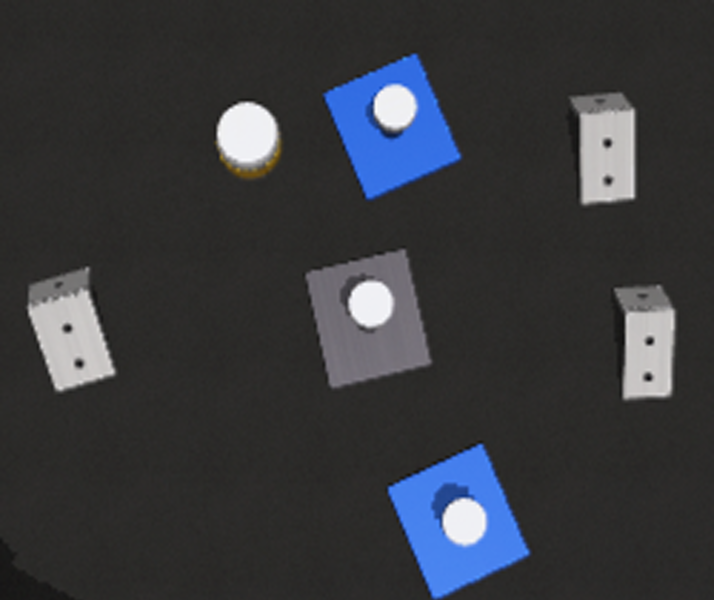

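The crop confirms the dark grey stand at crop pixel (370,303), under the white head; the other two are blue. The widths order as C (narrow), B (medium), A (wide). Next I refine the poses by casting bright-flange masks onto the 31.6° plane.

```bash
cat > f.py <<'E'
from h import *
import sys
from scipy.spatial.transform import Rotation as Ro
t=np.arctan2(48,78)
def measure(D,K,c,r=.08):
    """outer-face centre & yaw by casting the bright mask onto the 31.6deg plane"""
    fx,fy,cx,cy=K; im=D["image"]; P=D["P"]
    near=np.hypot(P[...,0]-c[0],P[...,1]-c[1])<r
    g=im.min(2); m=((near)&(P[...,2]>.002)&(g>(150 if g[near].max()>180 else 110))).astype(np.uint8)
    cs=max(cv2.findContours(m,cv2.RETR_EXTERNAL,cv2.CHAIN_APPROX_NONE)[0],key=cv2.contourArea)[:,0].astype(float)
    o=-D["R"].T@D["t"]; d=np.c_[(cs[:,0]-cx)/fx,(cs[:,1]-cy)/fy,np.ones(len(cs))]@D["R"]
    psi=.1; ctr=np.array([c[0],c[1],.0293])
    for _ in range(8):
        h=np.array([np.cos(psi),np.sin(psi),0]); n=np.array([-h[0]*np.sin(t),-h[1]*np.sin(t),np.cos(t)])
        up=np.cross(np.array([-h[1],h[0],0]),n); y=np.array([-h[1],h[0],0])
        lam=((ctr-o)@n)/(d@n); q=o+d*lam[:,None]-ctr
        uv=np.stack([q@up,q@y],-1)*1000
        rc=cv2.minAreaRect(uv.astype(np.float32)); b=cv2.boxPoints(rc)
        e=[b[1]-b[0],b[2]-b[1]]; L=max(e,key=np.linalg.norm); W=min(e,key=np.linalg.norm); L=L*np.sign(L[0])
        dpsi=np.arctan2(L[1],L[0]); psi+=dpsi*.8
        ctr=ctr+up*rc[0][0]/1000+y*rc[0][1]/1000; ctr[2]=.0293
    return ctr,np.degrees(psi),np.linalg.norm(L),np.linalg.norm(W),m.sum()
if __name__=="__main__":
    for tag in("top","side"):
        s=snapshot(tag); D=np.load(tag+"0.npz"); K=s["fx"],s["fy"],s["cx"],s["cy"]
        for n,c in dict(A=(.4937,.2803),B=(.6633,-.2281),C=(.4818,-.2625)).items():
            c,p,L,W,k=measure(D,K,c); print(tag,n,c.round(4),p.round(1),"LW",L.round(1),W.round(1),k)
E
python3 f.py
cat > plan.py <<'E'
# usage: plan.go(pos,R,N): constant-twist rows from measured pose
from h import *
from scipy.spatial.transform import Rotation as Ro
def Rtool(psi,tilt,flip=0):
    """tool for bracket heading psi(deg); tool z=-n; flip=0: tool y along (psi=0) +y"""
    p=np.radians(psi); h=np.array([np.cos(p),np.sin(p),0]); y=np.array([-h[1],h[0],0])
    z=np.array([h[0]*np.sin(tilt),h[1]*np.sin(tilt),-np.cos(tilt)])
    ty=y*(-1 if flip else 1); return np.c_[np.cross(ty,z),ty,z]
def go(pos,R,N=None,start=None):
    o=get_obs(); R0=Ro.from_euler("xyz",o["ee_rot"]).as_matrix(); p0=np.array(o["tool_pos"])
    if start is not None: p0,R0=start
    w=Ro.from_matrix(R0.T@R).as_rotvec(); D=R0.T@(np.array(pos)-p0)
    n=N or int(np.ceil(max(np.abs(D).max()/.04,np.abs(w).max()/.1,1)*1.05))
    while 1:
        M=sum(Ro.from_rotvec(w*k/n).as_matrix() for k in range(n)); d=np.linalg.solve(M,D)
        if max(abs(d).max()/.04,abs(w/n).max()/.1)<=1: break
        n+=1
    print(n,"rows of",np.r_[d/.04,w/n/.1].round(3).tolist())
    return np.array(pos),R
E
```

```text
top A [0.4942 0.2832 0.0293] 16.1 LW 87.3 56.6 605
top B [ 0.662  -0.2253  0.0293] 5.8 LW 85.0 49.8 508
top C [ 0.4805 -0.2616  0.0293] 5.6 LW 85.4 43.6 441
side A [0.4932 0.2801 0.0293] 15.6 LW 84.1 57.4 303
side B [ 0.6633 -0.2273  0.0293] 5.6 LW 84.7 51.1 765
side C [ 0.4822 -0.2621  0.0293] 3.6 LW 85.7 45.5 726
```

```bash
cat >> plan.py <<'E'
t=np.arctan2(48,78)
def grasp(c,psi,back,flip=0,gx=.014,dep=.017):
    R=Rtool(psi,t,flip); p=np.radians(psi); up=np.array([np.cos(p)*np.cos(t),np.sin(p)*np.cos(t),np.sin(t)])
    return np.array(c)+up*gx+R[:,2]*(dep-back),R
C=([.4814,-.2619,.0293],4.6); B=([.6627,-.2263,.0293],5.7); A=([.4937,.2817,.0293],16.)
E
python3 - <<'E'
from plan import *
p=grasp(*C,.15); print(p[0]); s=go(*p)
E
```

```text
[ 0.42380438 -0.26653403  0.14990792]
18 rows of [-0.44, -0.994, 0.171, -0.084, -0.299, -0.295]
```

Request:
drive_tool --pt "-0.44 -0.994 0.171 -0.084 -0.299 -0.295" --pt "-0.44 -0.994 0.171 -0.084 -0.299 -0.295" --pt "-0.44 -0.994 0.171 -0.084 -0.299 -0.295" --pt "-0.44 -0.994 0.171 -0.084 -0.299 -0.295" --pt "-0.44 -0.994 0.171 -0.084 -0.299 -0.295" --pt "-0.44 -0.994 0.171 -0.084 -0.299 -0.295" --pt "-0.44 -0.994 0.171 -0.084 -0.299 -0.295" --pt "-0.44 -0.994 0.171 -0.084 -0.299 -0.295" --pt "-0.44 -0.994 0.171 -0.084 -0.299 -0.295" --pt "-0.44 -0.994 0.171 -0.084 -0.299 -0.295" --pt "-0.44 -0.994 0.171 -0.084 -0.299 -0.295" --pt "-0.44 -0.994 0.171 -0.084 -0.299 -0.295" --pt "-0.44 -0.994 0.171 -0.084 -0.299 -0.295" --pt "-0.44 -0.994 0.171 -0.084 -0.299 -0.295" --pt "-0.44 -0.994 0.171 -0.084 -0.299 -0.295" --pt "-0.44 -0.994 0.171 -0.084 -0.299 -0.295" --pt "-0.44 -0.994 0.171 -0.084 -0.299 -0.295" --pt "-0.44 -0.994 0.171 -0.084 -0.299 -0.295" --pt "0 0 0 0 0 0" --pt "0 0 0 0 0 0" --gripper 0

```text
time: 2.7
tool_pos: [0.4563, -0.2433, 0.1579]
ee_rot: [-3.135, 0.509, -3.094]
wrist_force: [-0.4, -0.6, 0.1]
width: 0.0937
finger_force: 0.0
```

```bash
python3 - <<'E'
from plan import *
s=go(*grasp(*C,.03)); go(*grasp(*C,0),start=s); o=get_obs(); print(o["tool_pos"],o["joint_positions"].round(2),o["time"])
E
```

```text
3 rows of [0.249, -0.162, 0.918, -0.078, -0.143, -0.094]
2 rows of [0.0, 0.0, 0.375, 0.0, 0.0, 0.0]
[ 0.45628882 -0.24334048  0.15793046] [-0.87 -0.27  1.88  0.42  1.23 -2.57] 2.7
```

Joint 6 sits at its limit here, so I'll grasp with the half-turned tool.

Request:
drive_tool --pt "0 0 0 0 0 1" --pt "0 0 0 0 0 1" --pt "0 0 0 0 0 1" --pt "0 0 0 0 0 1" --pt "0 0 0 0 0 1" --pt "0 0 0 0 0 1" --pt "0 0 0 0 0 1" --pt "0 0 0 0 0 1" --pt "0 0 0 0 0 1" --pt "0 0 0 0 0 1" --pt "0 0 0 0 0 1" --pt "0 0 0 0 0 1" --pt "0 0 0 0 0 1" --pt "0 0 0 0 0 1" --pt "0 0 0 0 0 1" --pt "0 0 0 0 0 1" --pt "0 0 0 0 0 1" --pt "0 0 0 0 0 1" --pt "0 0 0 0 0 1" --pt "0 0 0 0 0 1"

```text
time: 5.2
tool_pos: [0.4561, -0.2428, 0.1586]
ee_rot: [2.669, -0.199, 1.233]
wrist_force: [0.6, 0.7, -0.5]
width: 0.0942
finger_force: 0.0
```

```bash
python3 - <<'E'
from plan import *
s=go(*grasp(*C,.12,1)); o=get_obs(); print(o["tool_pos"],o["joint_positions"].round(2),o["time"])
E
```

```text
12 rows of [-0.086, -0.003, 0.043, -0.002, 0.043, 0.926]
[ 0.45606928 -0.24283426  0.15857423] [-0.87 -0.27  1.88  0.42  1.23 -0.56] 5.2
```

Request:
drive_tool --pt "-0.086 -0.003 0.043 0 0.043 0.926" --pt "-0.086 -0.003 0.043 0 0.043 0.926" --pt "-0.086 -0.003 0.043 0 0.043 0.926" --pt "-0.086 -0.003 0.043 0 0.043 0.926" --pt "-0.086 -0.003 0.043 0 0.043 0.926" --pt "-0.086 -0.003 0.043 0 0.043 0.926" --pt "-0.086 -0.003 0.043 0 0.043 0.926" --pt "-0.086 -0.003 0.043 0 0.043 0.926" --pt "-0.086 -0.003 0.043 0 0.043 0.926" --pt "-0.086 -0.003 0.043 0 0.043 0.926" --pt "-0.086 -0.003 0.043 0 0.043 0.926" --pt "-0.086 -0.003 0.043 0 0.043 0.926" --pt "0 0 0 0 0 0"

```text
time: 6.82
tool_pos: [0.4396, -0.2656, 0.124]
ee_rot: [-3.141, -0.551, 0.084]
wrist_force: [-0.4, -0.5, -0.7]
width: 0.0943
finger_force: 0.0
```

```bash
python3 - <<'E'
from plan import *
s=go(*grasp(*C,.03,1)); go(*grasp(*C,0,1),start=s); o=get_obs(); print(o["tool_pos"],grasp(*C,.12,1)[0],o["joint_positions"].round(2),o["time"])
E
```

```text
3 rows of [0.002, -0.002, 0.747, -0.008, 0.003, 0.011]
2 rows of [-0.0, -0.0, 0.375, 0.0, 0.0, 0.0]
[ 0.43955228 -0.26561349  0.12399925] [ 0.43947666 -0.26527307  0.12435817] [-0.98 -0.24  1.94  0.51  1.2   0.37] 6.825
```

Request:
drive_tool --pt "0 0 0.75 0 0 0" --pt "0 0 0.75 0 0 0" --pt "0 0 0.75 0 0 0" --pt "0 0 0.38 0 0 0" --pt "0 0 0.37 0 0 0" --pt "0 0 0 0 0 0"

```text
time: 7.58
tool_pos: [0.5029, -0.261, 0.0215]
ee_rot: [-3.14, -0.55, 0.083]
wrist_force: [0.1, 0.2, -0.2]
width: 0.094
finger_force: 0.0
```

Request:
drive_tool --pt "0 0 0 0 0 0" --pt "0 0 0 0 0 0" --pt "0 0 0 0 0 0" --pt "0 0 0 0 0 0" --pt "0 0 0 0 0 0" --gripper 1

```text
time: 8.2
tool_pos: [0.5029, -0.2615, 0.0222]
ee_rot: [-3.141, -0.551, 0.083]
wrist_force: [0.1, -0.4, 0.7]
width: 0.0473
finger_force: 1.1
```

Request:
drive_tool --pt "0 0 0 0 0 0" --pt "0 0 0 0 0 0" --pt "0 0 0 0 0 0"

```text
time: 8.57
tool_pos: [0.503, -0.2613, 0.0222]
ee_rot: [-3.141, -0.551, 0.083]
wrist_force: [-1.8, 0.9, 3.0]
width: 0.0453
finger_force: 29.9
```

```bash
cat >> plan.py <<'E'
H=np.array([.5167,.002,.1098])
def place(psi,flip,h,gx=.014,below=.009,top=H[2],off=(0,0)):
    R=Rtool(psi,0,flip); p=np.radians(psi)
    return np.array([H[0]+gx*np.cos(p)+off[0],H[1]+gx*np.sin(p)+off[1],top+h-below]),R
def cur():
    o=get_obs(); return np.array(o["tool_pos"]),Ro.from_euler("xyz",o["ee_rot"]).as_matrix()
E
python3 - <<'E'
from plan import *
o=get_obs(); print(o["width"],o["finger_force"])
p,R=cur(); s=go(p+[0,0,.13],R); go(*place(0,1,.045),start=s)
E
```

```text
0.04534107579271541 29.94635581970215
3 rows of [0.567, -0.001, -0.923, 0.0, 0.0, 0.0]
7 rows of [0.13, -0.935, 0.071, -0.034, -0.787, 0.116]
```

Request:
drive_tool --pt "0.28 0 -0.46 0 0 0" --pt "0.57 0 -0.92 0 0 0" --pt "0.57 0 -0.92 0 0 0" --pt "0.28 0 -0.46 0 0 0" --pt "0.09 -0.655 0.05 -0.024 -0.55 0.08" --pt "0.09 -0.655 0.05 -0.024 -0.55 0.08" --pt "0.09 -0.655 0.05 -0.024 -0.55 0.08" --pt "0.09 -0.655 0.05 -0.024 -0.55 0.08" --pt "0.09 -0.655 0.05 -0.024 -0.55 0.08" --pt "0.09 -0.655 0.05 -0.024 -0.55 0.08" --pt "0.09 -0.655 0.05 -0.024 -0.55 0.08" --pt "0.09 -0.655 0.05 -0.024 -0.55 0.08" --pt "0.09 -0.655 0.05 -0.024 -0.55 0.08" --pt "0.09 -0.655 0.05 -0.024 -0.55 0.08" --pt "0 0 0 0 0 0" --pt "0 0 0 0 0 0"

```text
time: 10.58
tool_pos: [0.5303, 0.0016, 0.1433]
ee_rot: [3.14, 0.001, 0.001]
wrist_force: [1.0, 0.0, -3.8]
width: 0.0456
finger_force: 29.9
```

```bash
cat > look.py <<'E'
from plan import *
import sys
tag=sys.argv[1]; zlo,zhi=float(sys.argv[2]),float(sys.argv[3])
o=get_obs(); print("pos",o["tool_pos"].round(4),"rot",o["ee_rot"].round(3),"F",o["wrist_force"].round(2),"w",o["width"].round(4),o["finger_force"].round(1),"t",o["time"])
s=snap("side"); x0,y0,x1,y1=180,120,400,285
cv2.imwrite(f"pics/{tag}.png",cv2.resize(s["image"][y0:y1,x0:x1],None,fx=3.6,fy=3.6,interpolation=cv2.INTER_CUBIC)[:600])
np.savez(f"{tag}.npz",P=s["P"],image=s["image"],R=s["R"],t=s["t"])
P=s["P"]; m=(abs(P[...,0]-H[0])<.08)&(abs(P[...,1]-H[1])<.05)&(P[...,2]>zlo)&(P[...,2]<zhi)
q=P[m]; print("pts",len(q),"min",q.min(0).round(4),"max",q.max(0).round(4))
E
python3 look.py c1 .12 .25; python3 -c "
from plan import *
go(*place(0,1,.045))"
```

```text
2 rows of [0.005, -0.005, -0.031, 0.007, 0.004, 0.003]Traceback (most recent call last):
  File "look.py", line 4, in <module>
    o=get_obs(); print("pos",o["tool_pos"].round(4),"rot",o["ee_rot"].round(3),"F",o["wrist_force"].round(2),"w",o["width"].round(4),o["finger_force"].round(1),"t",o["time"])
                                                                                                                 ^^^^^^^^^^^^^^^^
AttributeError: 'float' object has no attribute 'round'
```

```bash
sed -i 's/o\["width"\].round(4),o\["finger_force"\].round(1)/round(o["width"],4),round(o["finger_force"],1)/' look.py; python3 look.py c1 .12 .25
```

```text
pos [0.5303 0.0016 0.1433] rot [3.14e+00 1.00e-03 1.00e-03] F [ 1.02  0.   -3.78] w 0.0456 29.9 t 10.575
pts 753 min [ 0.4722 -0.0446  0.1204] max [0.5597 0.0359 0.2499]
```

View pics/c1.png

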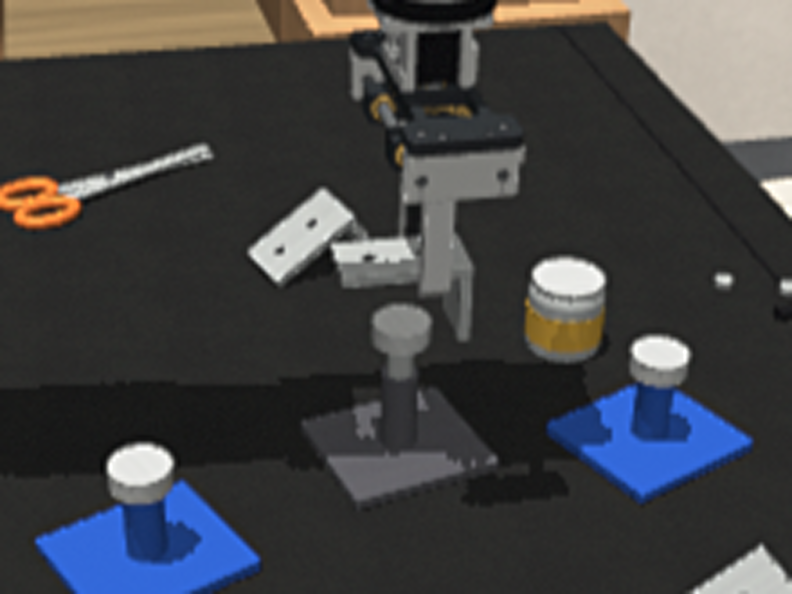

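The view shows the narrow bracket held level above the head (crop 400,325), with the short flange at the right. I'll check the level numerically and plan the descent.

```bash
python3 - <<'E'
from plan import *
P=np.load("c1.npz")["P"].reshape(-1,3)
q=P[(P[:,0]>.47)&(P[:,0]<.525)&(abs(P[:,1]-.0)<.022)&(P[:,2]>.14)&(P[:,2]<.175)]
z=np.median(q[:,2]); q=q[abs(q[:,2]-z)<.004]
A=np.c_[q[:,:2]-H[:2],np.ones(len(q))]; print(len(q),np.linalg.lstsq(A,q[:,2],rcond=None)[0],q.min(0),q.max(0))
go(*place(0,1,.008))
E
```

```text
227 [0.00535431 0.01987378 0.16048977] [ 0.47222844 -0.02162083  0.15628778] [0.52493453 0.02197145 0.16287253]
2 rows of [0.005, -0.009, 0.437, 0.006, 0.001, -0.0]
```

Request:
drive_tool --pt "0 0 0.3 0.006 0 0" --pt "0 -0.02 0.4 0 0 0" --pt "0 0 0.18 0 0 0" --pt "0 0 0.04 0 0 0" --pt "0 0 0.04 0 0 0" --pt "0 0 0 0 0 0" --pt "0 0 0 0 0 0"

```text
time: 11.5
tool_pos: [0.5312, 0.0028, 0.1066]
ee_rot: [3.141, -0.002, 0.001]
wrist_force: [0.6, -0.0, -2.8]
width: 0.0455
finger_force: 29.9
```

Request:
drive_tool --pt "0 0 0.02 0 0 0" --pt "0 0 0.02 0 0 0" --pt "0 0 0.02 0 0 0" --pt "0 0 0.02 0 0 0" --pt "0 0 0 0 0 0"

```text
time: 12.12
tool_pos: [0.5308, 0.0028, 0.1028]
ee_rot: [3.141, -0.001, 0.001]
wrist_force: [0.2, -0.2, -4.3]
width: 0.0457
finger_force: 29.9
```

Request:
drive_tool --pt "0 0 0.02 0 0 0" --pt "0 0 0.01 0 0 0" --pt "0 0 0.01 0 0 0" --pt "0 0 0 0 0 0"

```text
time: 12.62
tool_pos: [0.5309, 0.0028, 0.1013]
ee_rot: [3.141, -0.001, 0.001]
wrist_force: [-0.8, -0.5, -4.9]
width: 0.0455
finger_force: 29.9
```

Request:
drive_tool --pt "0 0 0.01 0 0 0" --pt "0 0 0.01 0 0 0" --pt "0 0 0 0 0 0"

```text
time: 13.0
tool_pos: [0.531, 0.0028, 0.1008]
ee_rot: [3.141, -0.001, 0.001]
wrist_force: [-0.9, 0.4, -2.4]
width: 0.0457
finger_force: 29.9
```

Request:
drive_tool --pt "0 0 0.01 0 0 0" --pt "0 0 0.01 0 0 0" --pt "0 0 0 0 0 0"

```text
time: 13.38
tool_pos: [0.531, 0.0028, 0.1008]
ee_rot: [3.141, -0.002, 0.001]
wrist_force: [-3.5, 0.3, 4.8]
width: 0.0457
finger_force: 29.9
```

Request:
drive_tool --pt "0 0 0 0 0 0" --pt "0 0 0 0 0 0" --pt "0 0 0 0 0 0" --pt "0 0 0 0 0 0" --pt "0 0 -0.5 0 0 0" --pt "0 0 -1 0 0 0" --pt "0 0 -1 0 0 0" --gripper 0.3

```text
time: 14.25
tool_pos: [0.5305, 0.0028, 0.2004]
ee_rot: [3.141, 0.0, 0.001]
wrist_force: [-0.2, -0.5, -0.3]
width: 0.0659
finger_force: 0.0
```

```bash
cat > top.py <<'E'
from plan import *
import sys
def topface(z,tag=None,zt=.005):
    """fit the top bracket's outer face in the side view; z expected"""
    s=snap("side"); P=s["P"]; im=s["image"]
    if tag: cv2.imwrite(f"pics/{tag}.png",cv2.resize(im[120:285,180:400],None,fx=3.6,fy=3.6,interpolation=cv2.INTER_CUBIC)[:600])
    m=(abs(P[...,0]-H[0])<.07)&(abs(P[...,1]-H[1])<.05)&(abs(P[...,2]-z)<zt)
    q=P[m]; a=np.c_[q[:,:2]-H[:2],np.ones(len(q))]; c=np.linalg.lstsq(a,q[:,2],rcond=None)[0]
    r=cv2.minAreaRect((q[:,:2]*1000).astype(np.float32))
    print(len(q),"slope",c.round(3),"rect ctr",np.round(r[0],1),"size",np.round(r[1],1),"ang",round(r[2],1),"zmed",np.median(q[:,2]).round(4))
if __name__=="__main__": topface(float(sys.argv[1]),sys.argv[2] if len(sys.argv)>2 else None)
E
python3 top.py .118; python3 -c "
from plan import *
s=go(*grasp(*B,.12,1)); print(s[0],get_obs()['joint_positions'])"
```

```text
421 slope [0.001 0.026 0.118] rect ctr [515.8   2.3] size [50.8 85.8] ang 89.5 zmed 0.1177
7 rows of [0.2, 0.848, 0.355, 0.042, 0.771, -0.137]
[ 0.62084914 -0.23047727  0.12435817] [-1.01422678e-01  4.08870151e-02  1.41600136e+00 -1.17263996e-04
  1.67288698e+00  1.46876266e+00]
```

Request:
drive_tool --pt "0.2 0.848 0.355 0.042 0.771 -0.137" --pt "0.2 0.848 0.355 0.042 0.771 -0.137" --pt "0.2 0.848 0.355 0.042 0.771 -0.137" --pt "0.2 0.848 0.355 0.042 0.771 -0.137" --pt "0.2 0.848 0.355 0.042 0.771 -0.137" --pt "0.2 0.848 0.355 0.042 0.771 -0.137" --pt "0.2 0.848 0.355 0.042 0.771 -0.137" --pt "0 0 0 0 0 0" --pt "0 0 0 0 0 0" --gripper 0

```text
time: 15.42
tool_pos: [0.6172, -0.2298, 0.1157]
ee_rot: [-3.138, -0.54, 0.098]
wrist_force: [0.4, -0.8, 0.6]
width: 0.0943
finger_force: 0.0
```

```bash
python3 -c "
from plan import *
s=go(*grasp(*B,.03,1));go(*grasp(*B,0,1),start=s)
print(get_obs()['joint_positions'],cur()[0]-grasp(*B,.12,1)[0])"
```

```text
3 rows of [0.069, 0.009, 0.704, -0.009, 0.037, -0.005]
2 rows of [-0.0, -0.0, 0.375, 0.0, 0.0, 0.0]
[-0.6292478   0.05570856  1.68667196  0.416153    1.02053724  0.69125487] [-0.00365989  0.00063717 -0.00867361]
```

Request:
drive_tool --pt "0.069 0.009 0.704 -0.009 0.037 -0.005" --pt "0.069 0.009 0.704 -0.009 0.037 -0.005" --pt "0.069 0.009 0.704 -0.009 0.037 -0.005" --pt "0 0 0.37 0 0 0" --pt "0 0 0.37 0 0 0" --pt "0 0 0 0 0 0"

```text
time: 16.18
tool_pos: [0.6834, -0.2239, 0.0217]
ee_rot: [-3.141, -0.551, 0.1]
wrist_force: [-0.9, 0.1, -0.1]
width: 0.0939
finger_force: 0.0
```

```bash
python3 -c "
from plan import *
go(*grasp(*B,0,1))"
```

```text
2 rows of [0.003, 0.005, -0.005, -0.003, 0.003, 0.004]
```

Request:
drive_tool --pt "0 0 0 0 0 0" --pt "0 0 0 0 0 0" --pt "0 0 0 0 0 0" --pt "0 0 0 0 0 0" --pt "0 0 0 0 0 0" --pt "0 0 0 0 0 0" --pt "0 0 0 0 0 0" --pt "0.28 0 -0.46 0 0 0" --pt "0.57 0 -0.92 0 0 0" --pt "0.57 0 -0.92 0 0 0" --pt "0.57 0 -0.92 0 0 0" --pt "0.28 0 -0.46 0 0 0" --gripper 1

```text
time: 17.68
tool_pos: [0.6831, -0.2242, 0.1962]
ee_rot: [3.141, -0.551, 0.101]
wrist_force: [-0.3, -0.4, -4.3]
width: 0.0517
finger_force: 30.0
```

```bash
python3 -c "
from plan import *
p,R=cur(); Rm=Rtool(95,0,1); s=go([.60,-.15,.21],Rtool(-85,0,1),start=(p,R));
print('to +'); 
# heading decreasing/increasing alternatives
q=get_obs()['joint_positions'];print(q)
s2=go([.60,-.15,.21],Rtool(95,0,1)); go([.51,.002,.19],Rtool(180,0,1),start=s2); print(get_obs()['width'])"
```

```text
17 rows of [-0.17, -0.019, -0.071, -0.256, -0.253, 0.906]
to +
[-0.55293821  0.12037     1.4559143   0.3578514   1.13652122  0.8366761 ]
16 rows of [0.008, -0.188, -0.035, 0.268, -0.271, -0.947]
16 rows of [0.294, 0.074, 0.031, 0.0, 0.0, -0.927]
0.051696653104830265
```

Request:
drive_tool --pt "0.008 -0.188 -0.035 0.268 -0.271 -0.947" --pt "0.008 -0.188 -0.035 0.268 -0.271 -0.947" --pt "0.008 -0.188 -0.035 0.268 -0.271 -0.947" --pt "0.008 -0.188 -0.035 0.268 -0.271 -0.947" --pt "0.008 -0.188 -0.035 0.268 -0.271 -0.947" --pt "0.008 -0.188 -0.035 0.268 -0.271 -0.947" --pt "0.008 -0.188 -0.035 0.268 -0.271 -0.947" --pt "0.008 -0.188 -0.035 0.268 -0.271 -0.947" --pt "0.008 -0.188 -0.035 0.268 -0.271 -0.947" --pt "0.008 -0.188 -0.035 0.268 -0.271 -0.947" --pt "0.008 -0.188 -0.035 0.268 -0.271 -0.947" --pt "0.008 -0.188 -0.035 0.268 -0.271 -0.947" --pt "0.008 -0.188 -0.035 0.268 -0.271 -0.947" --pt "0.008 -0.188 -0.035 0.268 -0.271 -0.947" --pt "0.008 -0.188 -0.035 0.268 -0.271 -0.947" --pt "0.008 -0.188 -0.035 0.268 -0.271 -0.947"

```text
time: 19.68
tool_pos: [0.5993, -0.1498, 0.2061]
ee_rot: [-3.137, -0.001, 1.661]
wrist_force: [1.1, 0.4, -6.1]
width: 0.0515
finger_force: 30.0
```

```bash
python3 -c "
from plan import *
print(get_obs()['joint_positions'])
go([.502,.0025,.19],Rtool(180,0,1))"
```

```text
[-3.36378554e-01  2.42859255e-01  1.19139965e+00 -5.40061438e-04
  1.71202070e+00 -4.27082334e-01]
16 rows of [0.303, 0.066, 0.025, -0.002, -0.003, -0.925]
```

Request:
drive_tool --pt "0.303 0.066 0.025 -0.002 -0.003 -0.925" --pt "0.303 0.066 0.025 -0.002 -0.003 -0.925" --pt "0.303 0.066 0.025 -0.002 -0.003 -0.925" --pt "0.303 0.066 0.025 -0.002 -0.003 -0.925" --pt "0.303 0.066 0.025 -0.002 -0.003 -0.925" --pt "0.303 0.066 0.025 -0.002 -0.003 -0.925" --pt "0.303 0.066 0.025 -0.002 -0.003 -0.925" --pt "0.303 0.066 0.025 -0.002 -0.003 -0.925" --pt "0.303 0.066 0.025 -0.002 -0.003 -0.925" --pt "0.303 0.066 0.025 -0.002 -0.003 -0.925" --pt "0.303 0.066 0.025 -0.002 -0.003 -0.925" --pt "0.303 0.066 0.025 -0.002 -0.003 -0.925" --pt "0.303 0.066 0.025 -0.002 -0.003 -0.925" --pt "0.303 0.066 0.025 -0.002 -0.003 -0.925" --pt "0.303 0.066 0.025 -0.002 -0.003 -0.925" --pt "0.303 0.066 0.025 -0.002 -0.003 -0.925" --pt "0 0 0 0 0 0" --pt "0 0 0 0 0 0"

```text
time: 21.92
tool_pos: [0.5033, 0.0021, 0.1913]
ee_rot: [-3.141, 0.005, 3.137]
wrist_force: [0.5, 0.3, -5.9]
width: 0.0517
finger_force: 30.0
```

```bash
python3 look.py b1 .12 .25; python3 - <<'E'
from plan import *
P=np.load("b1.npz")["P"].reshape(-1,3)
zt=get_obs()["tool_pos"][2]+.017
for nm,k in (("bracket top",(P[:,0]>.51)&(abs(P[:,2]-zt)<.004)),("low narrow",(abs(P[:,2]-.118)<.004))):
    q=P[k&(abs(P[:,0]-.516)<.07)&(abs(P[:,1]-.002)<.04)]
    A=np.c_[q[:,:2]-H[:2],np.ones(len(q))]; print(nm,len(q),np.linalg.lstsq(A,q[:,2],rcond=None)[0].round(4),q.min(0).round(4),q.max(0).round(4))
q=P[(abs(P[:,2]-zt+.02)<.03)&(abs(P[:,0]-.516)<.07)&(abs(P[:,1]-.002)<.04)]; print("all x",q[:,0].min(),q[:,0].max())
go([.502,.0025,.14],Rtool(180,0,1))
E
```

```text
pos [0.5033 0.0021 0.1913] rot [-3.141  0.005  3.137] F [ 0.52  0.33 -5.94] w 0.0517 30.0 t 21.925
pts 801 min [ 0.4741 -0.0397  0.1201] max [0.5622 0.0336 0.2499]
bracket top 202 [-0.0124  0.0107  0.2081] [ 0.51   -0.0372  0.2046] [0.5622 0.03   0.2116]
low narrow 403 [0.004  0.0245 0.1179] [ 0.4729 -0.0224  0.1141] [0.5587 0.0264 0.1209]
all x 0.47542171371867603 0.5622376718383623
2 rows of [0.022, 0.006, 0.644, -0.004, 0.026, -0.024]
```

View pics/b1.png

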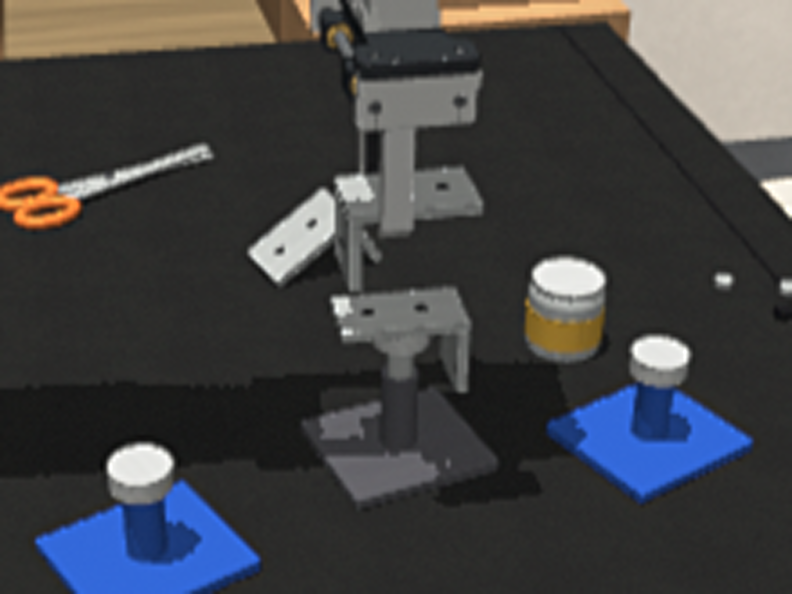

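The view shows the narrow bracket lying flat on the head (crop 400,310), with the medium bracket above it facing the other way. The medium's short flange must clear the narrow's free end, so I'll shift its centre about 9.5 mm towards its own bend.

```bash
python3 -c "
from plan import *
go([.492,.0028,.162],Rtool(180,0,1),4)"
```

```text
4 rows of [0.073, 0.004, 0.184, -0.002, 0.013, -0.012]
```

Request:
drive_tool --pt "0.073 0.004 0.184 -0.002 0.013 -0.012" --pt "0.073 0.004 0.184 -0.002 0.013 -0.012" --pt "0.073 0.004 0.184 -0.002 0.013 -0.012" --pt "0.073 0.004 0.184 -0.002 0.013 -0.012" --pt "0 0 0 0 0 0" --pt "0 0 0 0 0 0"

```text
time: 22.72
tool_pos: [0.4921, 0.0027, 0.163]
ee_rot: [-3.141, 0.002, -3.141]
wrist_force: [-0.2, -0.2, -5.1]
width: 0.0516
finger_force: 30.0
```

```bash
python3 - <<'E'
from plan import *
s=snap("side"); P=s["P"]
cv2.imwrite("pics/b2.png",cv2.resize(s["image"][185:245,255:325],None,fx=10,fy=10,interpolation=cv2.INTER_CUBIC))
p,R=cur()
def seg(z0,z1,y0=-.05,y1=.05):
    m=(abs(P[...,0]-.516)<.075)&(P[...,1]>y0)&(P[...,1]<y1)&(P[...,2]>z0)&(P[...,2]<z1); q=P[m]; return q[:,0].min().round(4),q[:,0].max().round(4),np.percentile(q[:,0],[1,99]).round(4),len(q)
print("narrow top",seg(.115,.121)); print("medium short flange",seg(p[2]-.032,p[2]+.003)); print("medium top",seg(p[2]+.014,p[2]+.021))
go([.492,.0028,.16],Rtool(180,0,1),1)
E
```

```text
narrow top (np.float64(0.4736), np.float64(0.5589), array([0.4767, 0.5582]), 364)
medium short flange (np.float64(0.4642), np.float64(0.5015), array([0.4643, 0.499 ]), 111)
medium top (np.float64(0.4645), np.float64(0.5506), array([0.4651, 0.5497]), 349)
1 rows of [0.006, 0.003, 0.08, -0.004, 0.021, 0.011]
```

View pics/b2.png

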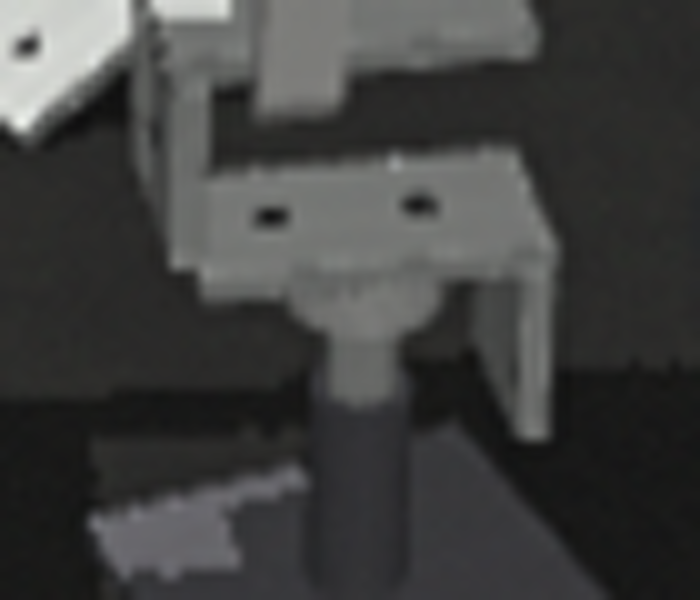

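The view shows the medium's short flange (210,250) only just left of the narrow's free end (205,290), so I add 1.2 mm of clearance and lower slowly.

Request:
drive_tool --pt "0.035 0.003 0 0 0.02 0.01" --pt "0 0 0.05 0 0 0" --pt "0 0 0.05 0 0 0" --pt "0 0 0.05 0 0 0" --pt "0 0 0.05 0 0 0" --pt "0 0 0.05 0 0 0" --pt "0 0 0.05 0 0 0" --pt "0 0 0.05 0 0 0" --pt "0 0 0 0 0 0"

```text
time: 23.9
tool_pos: [0.4903, 0.0029, 0.1485]
ee_rot: [-3.141, -0.001, -3.141]
wrist_force: [-0.9, -0.2, -5.4]
width: 0.0516
finger_force: 30.0
```

Request:
drive_tool --pt "0 0 0.08 0 0 0" --pt "0 0 0.1 0 0 0" --pt "0 0 0.1 0 0 0" --pt "0 0 0.1 0 0 0" --pt "0 0 0.1 0 0 0" --pt "0 0 0.08 0 0 0" --pt "0 0 0 0 0 0"

```text
time: 24.78
tool_pos: [0.4902, 0.0029, 0.126]
ee_rot: [-3.141, -0.002, -3.141]
wrist_force: [0.3, 0.2, -5.0]
width: 0.0515
finger_force: 30.0
```

Request:
drive_tool --pt "-0.01 0 0.06 0 0.01 0.005" --pt "0 0 0.06 0 0 0" --pt "0 0 0.06 0 0 0" --pt "0 0 0.06 0 0 0" --pt "0 0 0.06 0 0 0" --pt "0 0 0.04 0 0 0" --pt "0 0 0 0 0 0"

```text
time: 25.65
tool_pos: [0.4907, 0.0029, 0.1126]
ee_rot: [-3.141, -0.002, 3.141]
wrist_force: [0.7, -0.7, -3.8]
width: 0.0513
finger_force: 30.0
```

Request:
drive_tool --pt "0 0 0.02 0 0 0" --pt "0 0 0.01 0 0 0" --pt "0 0 0.01 0 0 0" --pt "0 0 0.01 0 0 0" --pt "0 0 0 0 0 0"

```text
time: 26.28
tool_pos: [0.4908, 0.0028, 0.1107]
ee_rot: [-3.141, -0.002, 3.141]
wrist_force: [0.2, -1.1, -4.9]
width: 0.0516
finger_force: 30.0
```

Request:
drive_tool --pt "0 0 0.01 0 0 0" --pt "0 0 0.01 0 0 0" --pt "0 0 0.01 0 0 0" --pt "0 0 0 0 0 0"

```text
time: 26.78
tool_pos: [0.4909, 0.0028, 0.1097]
ee_rot: [-3.141, -0.002, 3.141]
wrist_force: [-0.7, 0.2, -4.2]
width: 0.0517
finger_force: 30.0
```

Request:
drive_tool --pt "0 0 0.01 0 0 0" --pt "0 0 0.01 0 0 0" --pt "0 0 0 0 0 0"

```text
time: 27.15
tool_pos: [0.4909, 0.0028, 0.1096]
ee_rot: [-3.141, -0.002, 3.141]
wrist_force: [-3.0, 0.1, 1.3]
width: 0.0512
finger_force: 30.0
```

Request:
drive_tool --pt "0 0 0 0 0 0" --pt "0 0 0 0 0 0" --pt "0 0 0 0 0 0" --pt "0 0 0 0 0 0" --pt "0 0 -0.5 0 0 0" --pt "0 0 -1 0 0 0" --pt "0 0 -1 0 0 0" --pt "0 0 0 0 0 0" --gripper 0.25

```text
time: 28.15
tool_pos: [0.4932, 0.0026, 0.2128]
ee_rot: [-3.14, 0.006, 3.141]
wrist_force: [-0.1, 0.0, 0.4]
width: 0.0705
finger_force: 0.0
```

```bash
python3 top.py .126 b3; python3 -c "
from plan import *
o=get_obs();print(o['tool_pos'],o['joint_positions'].round(2),o['time'])
s=go(*grasp(*A,.12,0)); print(s[0])"
```

```text
471 slope [0.002 0.032 0.126] rect ctr [506.4   2.4] size [86.6 56. ] ang 0.3 zmed 0.1258
[0.49195192 0.00278775 0.21018813] [-0.11 -0.04  1.5  -0.    1.69 -1.68] 28.2
8 rows of [0.086, 0.84, 0.269, -0.097, -0.683, -0.34]
[0.45327047 0.27010702 0.12435817]
```

View pics/b3.png

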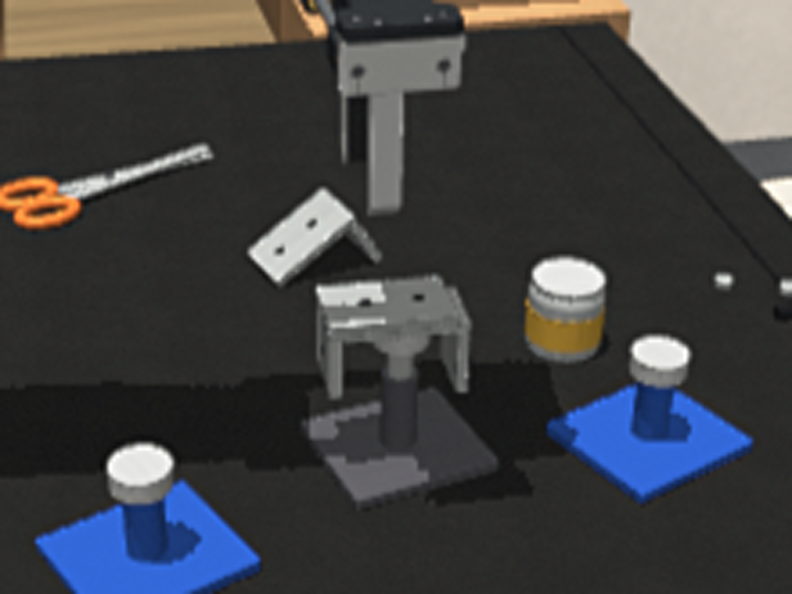

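The view shows the medium bracket flat on the narrow (crop 395,300), bends on opposite sides. Now for the wide bracket.

Request:
drive_tool --pt "0.086 0.84 0.269 -0.097 -0.683 -0.34" --pt "0.086 0.84 0.269 -0.097 -0.683 -0.34" --pt "0.086 0.84 0.269 -0.097 -0.683 -0.34" --pt "0.086 0.84 0.269 -0.097 -0.683 -0.34" --pt "0.086 0.84 0.269 -0.097 -0.683 -0.34" --pt "0.086 0.84 0.269 -0.097 -0.683 -0.34" --pt "0.086 0.84 0.269 -0.097 -0.683 -0.34" --pt "0.086 0.84 0.269 -0.097 -0.683 -0.34" --pt "0 0 0 0 0 0" --pt "0 0 0 0 0 0" --gripper 0

```text
time: 29.45
tool_pos: [0.4518, 0.2697, 0.1224]
ee_rot: [3.141, 0.546, -2.863]
wrist_force: [1.0, 0.6, 0.4]
width: 0.0942
finger_force: 0.0
```

```bash
python3 -c "
from plan import *
o=get_obs();print(o['joint_positions'].round(2),cur()[0]-grasp(*A,.12,0)[0])
s=go(*grasp(*A,.03,0)); go(*grasp(*A,0,0),start=s)"
```

```text
[ 0.51 -0.31  2.   -0.15  0.92 -1.28] [-0.00148366 -0.00040456 -0.00194019]
3 rows of [-0.022, -0.0, 0.743, -0.0, -0.018, -0.002]
2 rows of [-0.0, 0.0, 0.375, 0.0, 0.0, 0.0]
```

Request:
drive_tool --pt "-0.022 0 0.743 0 -0.018 0" --pt "-0.022 0 0.743 0 -0.018 0" --pt "-0.022 0 0.743 0 -0.018 0" --pt "0 0 0.37 0 0 0" --pt "0 0 0.37 0 0 0" --pt "0 0 0 0 0 0"

```text
time: 30.2
tool_pos: [0.5141, 0.2876, 0.0227]
ee_rot: [3.141, 0.552, -2.864]
wrist_force: [0.1, 0.4, 0.5]
width: 0.0941
finger_force: 0.0
```

Request:
drive_tool --pt "0 0 0 0 0 0" --pt "0 0 0 0 0 0" --pt "0 0 0 0 0 0" --pt "0 0 0 0 0 0" --pt "0 0 0 0 0 0" --pt "0 0 0 0 0 0" --pt "0 0 0 0 0 0" --pt "-0.28 0 -0.46 0 0 0" --pt "-0.57 0 -0.92 0 0 0" --pt "-0.57 0 -0.92 0 0 0" --pt "-0.57 0 -0.92 0 0 0" --pt "-0.28 0 -0.46 0 0 0" --pt "0 0 0 0 0 0" --gripper 1

```text
time: 31.82
tool_pos: [0.5135, 0.288, 0.1963]
ee_rot: [3.14, 0.553, -2.864]
wrist_force: [-0.1, 0.6, -5.1]
width: 0.0574
finger_force: 30.0
```

```bash
python3 -c "
from plan import *
go([.540,.0028,.195],Rtool(0,0,0),12)"
```

```text
12 rows of [0.032, -0.598, -0.016, 0.065, 0.458, 0.226]
```

Request:
drive_tool --pt "0.032 -0.598 -0.016 0.065 0.458 0.226" --pt "0.032 -0.598 -0.016 0.065 0.458 0.226" --pt "0.032 -0.598 -0.016 0.065 0.458 0.226" --pt "0.032 -0.598 -0.016 0.065 0.458 0.226" --pt "0.032 -0.598 -0.016 0.065 0.458 0.226" --pt "0.032 -0.598 -0.016 0.065 0.458 0.226" --pt "0.032 -0.598 -0.016 0.065 0.458 0.226" --pt "0.032 -0.598 -0.016 0.065 0.458 0.226" --pt "0.032 -0.598 -0.016 0.065 0.458 0.226" --pt "0.032 -0.598 -0.016 0.065 0.458 0.226" --pt "0.032 -0.598 -0.016 0.065 0.458 0.226" --pt "0.032 -0.598 -0.016 0.065 0.458 0.226" --pt "0 0 0 0 0 0" --pt "0 0 0 0 0 0"

```text
time: 33.58
tool_pos: [0.5396, 0.0031, 0.193]
ee_rot: [3.14, -0.003, -3.141]
wrist_force: [0.3, -0.4, -5.7]
width: 0.0573
finger_force: 30.0
```

```bash
cat > w.py <<'E'
from plan import *
import sys
s=snap("side"); P=s["P"]
cv2.imwrite(f"pics/{sys.argv[1]}.png",cv2.resize(s["image"][165:245,250:330],None,fx=7.5,fy=7.5,interpolation=cv2.INTER_CUBIC))
p,R=cur(); o=get_obs(); print(p.round(4),o["ee_rot"].round(3),o["time"])
def seg(n,z0,z1,x0=.44,x1=.60):
    m=(P[...,0]>x0)&(P[...,0]<x1)&(abs(P[...,1])<.05)&(P[...,2]>z0)&(P[...,2]<z1); q=P[m]; 
    a=np.c_[q[:,:2]-H[:2],np.ones(len(q))]; c=np.linalg.lstsq(a,q[:,2],rcond=None)[0]
    print(n,len(q),q.min(0).round(4),q.max(0).round(4),"slope",c.round(3))
seg("medium top",.122,.130); seg("pile mid",.095,.115)
seg("wide top",p[2]+.013,p[2]+.021); seg("wide short",p[2]-.034,p[2]-.004,.545)
E
python3 w.py w1; python3 -c "
from plan import *
go([.540,.0028,.172],Rtool(0,0,0),2)"
```

```text
[0.5397 0.0033 0.1936] [ 3.140e+00 -2.000e-03 -3.141e+00] 33.625
medium top 457 [ 0.4632 -0.0265  0.122 ] [0.5492 0.03   0.1286] slope [0.001 0.018 0.126]
pile mid 179 [ 0.4631 -0.0269  0.095 ] [0.5585 0.023  0.115 ] slope [-0.031 -0.224  0.102]
wide top 395 [ 0.4807 -0.0423  0.2067] [0.5673 0.0461 0.2145] slope [0.004 0.003 0.209]
wide short 83 [ 0.5584 -0.0278  0.16  ] [0.5667 0.0282 0.1893] slope [-0.429 -0.265  0.187]
2 rows of [-0.005, -0.006, 0.27, 0.006, -0.01, 0.005]
```

Request:
drive_tool --pt "-0.025 -0.006 0.27 0.006 -0.01 0.005" --pt "-0.025 -0.006 0.27 0.006 -0.01 0.005" --pt "0 0 0.05 0 0 0" --pt "0 0 0 0 0 0"

```text
time: 34.12
tool_pos: [0.5421, 0.0022, 0.1713]
ee_rot: [-3.141, 0.001, 3.141]
wrist_force: [0.4, -0.5, -4.8]
width: 0.0576
finger_force: 30.0
```

```bash
python3 w.py w2
```

```text
[0.5425 0.0021 0.1718] [-3.141e+00  2.000e-03  3.141e+00] 34.175
medium top 446 [ 0.4631 -0.0261  0.1221] [0.549  0.0312 0.1293] slope [0.004 0.013 0.126]
pile mid 187 [ 0.4633 -0.0253  0.0951] [0.5589 0.0231 0.115 ] slope [-0.017 -0.181  0.102]
wide top 388 [ 0.4834 -0.0418  0.1848] [0.5693 0.0416 0.1923] slope [ 0.007 -0.006  0.187]
wide short 79 [ 0.5606 -0.0293  0.1378] [0.569  0.0217 0.1675] slope [ 0.116 -0.238  0.142]
```

View pics/w2.png

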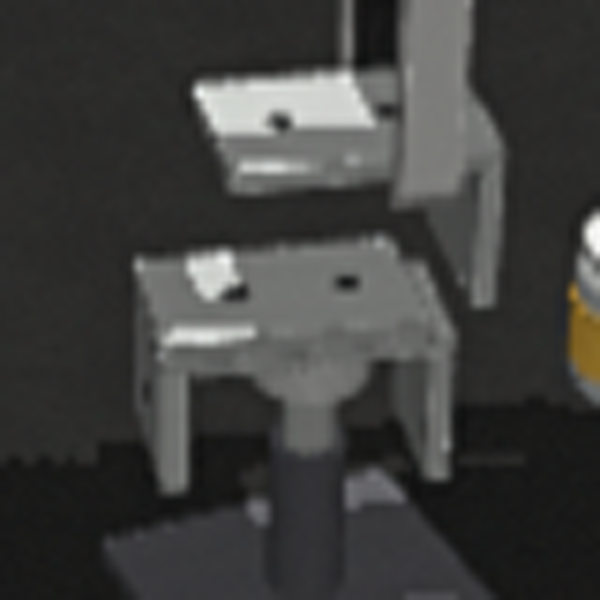

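The view shows the wide bracket's short flange (485,230) to the right of the narrow's bend (450,330), about 2 mm clear. I'll lower it.

Request:
drive_tool --pt "0.01 0.015 0.05 0 0 0" --pt "0 0 0.06 0 0 0" --pt "0 0 0.06 0 0 0" --pt "0 0 0.06 0 0 0" --pt "0 0 0.06 0 0 0" --pt "0 0 0.06 0 0 0" --pt "0 0 0.06 0 0 0" --pt "0 0 0.06 0 0 0" --pt "0 0 0.06 0 0 0" --pt "0 0 0 0 0 0"

```text
time: 35.42
tool_pos: [0.5419, 0.0026, 0.1501]
ee_rot: [-3.141, 0.002, 3.141]
wrist_force: [-0.1, 0.2, -4.2]
width: 0.0574
finger_force: 30.0
```

Request:
drive_tool --pt "0 0 0.08 0 0 0" --pt "0 0 0.1 0 0 0" --pt "0 0 0.1 0 0 0" --pt "0 0 0.1 0 0 0" --pt "0 0 0.1 0 0 0" --pt "0 0 0.05 0 0 0" --pt "0 0 0.05 0 0 0" --pt "0 0 0 0 0 0"

```text
time: 36.42
tool_pos: [0.542, 0.0026, 0.1271]
ee_rot: [-3.141, 0.002, 3.141]
wrist_force: [0.1, 0.4, -5.3]
width: 0.0574
finger_force: 30.0
```

Request:
drive_tool --pt "0 0 0.04 0 -0.01 0" --pt "0 0 0.04 0 0 0" --pt "0 0 0.03 0 0 0" --pt "0 0 0.02 0 0 0" --pt "0 0 0 0 0 0"

```text
time: 37.05
tool_pos: [0.542, 0.0026, 0.122]
ee_rot: [-3.141, 0.003, 3.141]
wrist_force: [-0.4, -0.1, -4.3]
width: 0.0575
finger_force: 30.0
```

Request:
drive_tool --pt "0 0 0.02 0 0 0" --pt "0 0 0.01 0 0 0" --pt "0 0 0.01 0 0 0" --pt "0 0 0 0 0 0"

```text
time: 37.55
tool_pos: [0.5421, 0.0026, 0.1204]
ee_rot: [-3.141, 0.003, 3.141]
wrist_force: [-0.4, -0.4, -5.2]
width: 0.0575
finger_force: 30.0
```

Request:
drive_tool --pt "0 0 0.01 0 0 0" --pt "0 0 0.01 0 0 0" --pt "0 0 0.01 0 0 0" --pt "0 0 0 0 0 0"

```text
time: 38.05
tool_pos: [0.5421, 0.0026, 0.1192]
ee_rot: [-3.141, 0.003, 3.141]
wrist_force: [-0.8, 0.0, -5.3]
width: 0.0576
finger_force: 30.0
```

Request:
drive_tool --pt "0 0 0.01 0 0.02 0" --pt "0 0 0.01 0 0 0" --pt "0 0 0 0 0 0"

```text
time: 38.42
tool_pos: [0.5421, 0.0026, 0.1184]
ee_rot: [-3.141, 0.001, 3.141]
wrist_force: [-0.2, 0.2, -5.4]
width: 0.0575
finger_force: 30.0
```

Request:
drive_tool --pt "0 0 0.01 0 0 0" --pt "0 0 0.01 0 0 0" --pt "0 0 0 0 0 0"

```text
time: 38.8
tool_pos: [0.5422, 0.0026, 0.1182]
ee_rot: [-3.141, 0.002, 3.141]
wrist_force: [-2.4, -0.3, -2.0]
width: 0.0576
finger_force: 30.0
```

Request:
drive_tool --pt "0 0 0.01 0 0 0" --pt "0 0 0 0 0 0"

```text
time: 39.05
tool_pos: [0.5422, 0.0026, 0.1182]
ee_rot: [-3.141, 0.002, 3.141]
wrist_force: [-2.3, 1.2, 2.8]
width: 0.0574
finger_force: 30.0
```

Request:
drive_tool --pt "0 0 0 0 0 0" --pt "0 0 0 0 0 0" --pt "0 0 0 0 0 0" --pt "0 0 0 0 0 0" --pt "0 0 -0.5 0 0 0" --pt "0 0 -1 0 0 0" --pt "0 0 -1 0 0 0" --pt "0 0 0 0 0 0" --gripper 0.2

```text
time: 40.05
tool_pos: [0.5441, 0.0025, 0.2216]
ee_rot: [-3.14, 0.01, 3.141]
wrist_force: [0.8, -0.1, 0.3]
width: 0.0751
finger_force: 0.0
```

```bash
python3 top.py .134 end
```

```text
512 slope [0.003 0.019 0.134] rect ctr [526.3   2.1] size [62.  86.3] ang 89.3 zmed 0.1338
```

View pics/end.png

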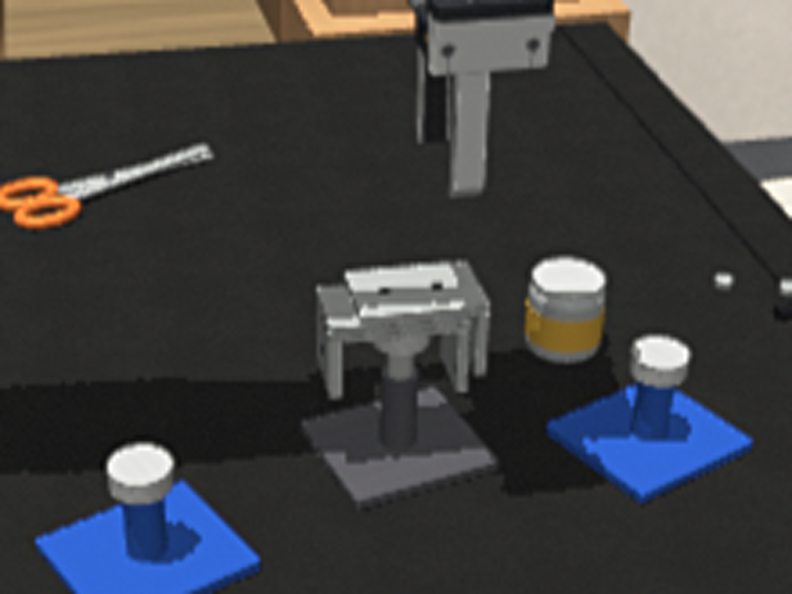

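The view shows all three brackets stacked level on the dark steel stand (crop 405,300) with their bends alternating. The robot is clear of the pile, and the tin and scissors have not moved.

```bash
python3 -c "
from bench import close_job; print(close_job())"
```

```text
the job is handed in; nothing more can be done
None
```

The three brackets are piled level on the dark steel stand (narrow, medium, wide; bends alternating) and the job was handed in at about 40 s; the medium and wide sit about 9–10 mm either side of head centre because their short flanges must clear the bracket below.

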